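# Fit a new ceramic plaque in the sear burner

### The arm

A 6-joint arm with a two-finger parallel gripper is mounted at the origin on a cart in front of the work surface, level with it; the furniture and walls round the work are solid. World frame = base frame: x ahead of the robot, y to its left, z up, the work surface at z = 0. Lengths are in mm, angles in degrees, forces in N, time in s.
With the tool pointing down it reaches from about 350 to 850 mm from the base axis. Payload 8.1 kg.
Tool frame: the origin (TCP) lies midway between the tips of the shut fingers; the grasp point (between the pads) lies 19 mm behind it; z points along the fingers, y is the line along which they close (so a half turn about z gives the same grasp; the last joint's range is limited). The gripper opens to 85 mm and grips with 20 to 120 N. Pads are 22 mm wide; open, the fingers measure 114 mm over their backs; the gripper's body (76 mm by 85 mm) begins 54 mm behind the grasp point. The pads swing forward as they close: fully open they stand 13 mm farther back than shut.
Start: joints at [58.877, 7.471, 85.268, -0, 87.261, -4.893], TCP at [265.166, 538.231, 231.292] pointing down, gripper open.
Joint ranges: [-169.43, 169.43], [-51.17, 129.36], [1.28, 143.12], [-76.62, 256.62], [0, 156.53], [-152.29, 152.29]. Speed limits (degrees/s): [136.94, 136.94, 159.86, 180, 180, 180].

### API

Orientations are given as [roll, pitch, yaw] about the fixed x, y, z axes, in that order (R = Rz(yaw) Ry(pitch) Rx(roll)).
In Python, from bench import sensors, optics, r gives the robot as it stands.
- The arm moves only by the tool apply_moves, never from a script. Its argument "targets" is a list of rows, each a list of 7 numbers: the shift along the tool's x, y, z in mm, then the turn, a rotation vector about the tool's x, y, z in rad, then the closure, from 0 (fully open) to 1 (shut). In form: [[x, y, z, wx, wy, wz, claw], ...]. A call has 1 to 20 rows; each row shifts and turns the commanded pose from where the row before left it, along the tool's axes as they then stand; what a row does not reach is not made up. A row lasts 1/8 s, in which the tool goes at most 62.5 mm and 10.7 degrees, less where a joint would pass 70% of its speed; a pose out of reach is approached as far as the arm can. A call is refused whole if a number of a shift passes 62.5 or a number of a turn 0.188, either way. A call with a gripper value outside its range is refused whole. The fingers move at their own pace and stop on an object; "force" is the grip in N (left out, the last holds). Time passes only in rows, so rows that do not move let the fingers close. It gives the time, the measured TCP pose, the force, the opening and the grip force at its end, in the units of the state.
- sensors.sense(): the state, without advancing time (a new reading comes with each control period).
- optics.snapshot(name): name is "side" or "top" or "wrist"; returns the picture (480x640x3 uint8, red, green, blue); there is no depth.
- optics.get_calibration(name): a dict with "camera_matrix" (3x3 intrinsics, pixels), "dist_coeffs" ([k1, k2, p1, p2, k3] as OpenCV has them; the pictures are not rectified), "pose" (4x4, takes a point from camera to world coordinates). Camera axes: x right, y down, z forward; pixel columns grow to the right and rows downward; lengths in mm; the calibration is good to about 2 mm. A picture is of the moment at which its call begins: read the wrist's pose just before it. get_calibration takes no time and is no camera call; for the wrist camera it gives the pose at the moment of the call.
- r.hand_in(): hands the job in; it is judged then, once.
The state is a dict: "time": time; "joint_pos": joint angles; "qd": joint speeds; "joint_efforts": joint torques, N m; "tool_pos": TCP position; "tcp_rot": TCP orientation; "ft_force": force on the tool from outside, world axes, zero at the start; "wrist_torque": the same for the moment, N m; "finger_gap": finger opening in mm; "grip_force": force on a finger pad.
Only numpy, scipy, OpenCV 4.12 (cv2) and the standard library are available. Lean on these libraries where they do the work, as an engineer would, in place of code of your own. Each camera call takes 0.05 s, during which the arm holds its last target. There are 200 camera calls.

### The job

Fit the new ceramic plaque, which lies in the pulp tray, in the opened sear burner: feed it under the folded lips, slide it fully home so that it butts against the plaque already in there, and swing the keeper bar shut behind it. The ceramic is brittle: hold it with a light grip, set it down and push it up gently, and do not drop it. Leave the other things on the worktop where they are.

Things in the scene. Friction and masses are not known exactly. Their poses are not given: they have to be found in the camera images.
- plaque: the new plaque: flat off-white perforated ceramic tile, 120 x 60 x 13 mm (its x, y, z), 0.11 kg, same either way round; origin at the centre of its underside. It lies in the tray. Brittle: it chips when pushed against the burner with over 40 N or dropped from over 15 mm, and cracks when gripped with over 45 N a finger (both fingers' forces add up to over 90 N).
- tray: fixed brown moulded-pulp tray, 162 x 108 x 26 mm; origin at the centre of its underside, x along its length. The plaque lies in its recess, underside 8 mm above the worktop, the walls 5 mm higher than its top and 3 to 4 mm off it. Both long walls are cut away down to the worktop over the middle 66 mm: only there can fingers take the plaque, across its 60 mm width.
- burner: fixed steel sear burner, a box 200 mm long, 84 wide, 59 high, mixer tube behind; origin on the worktop below the mouth, x along the channel the way a plaque slides in, z up. The channel, 64 mm wide from x 0, holds one plaque already, whose end at x 75 mm is the stop. Flares at x -13 to 0 lead in (76 mm wide at their ends).
- mouth (a point): middle of the channel's mouth, on the ledge where the plaque's underside slides, 40 mm above the worktop; axes as the burner's. From here on folded lips cover the plaque's edges (5 mm over each, 16.5 mm above the ledge). In front of it a tongue, 36 mm wide and 62 mm long, carries the plaque at ledge height, its sides free for fingers.
- seat (a point): where the origin of the plaque lies when home (15 mm past the mouth, on the ledge); axes as the burner's, x the way in. The home plaque's tail sticks out 45 mm in front of the mouth, so fingers can hold it there, at 16 to 42 mm in front of the mouth; fingers at its middle run into the flares when it is about 35 mm in.
- keeper (a joint): flat steel keeper bar, 72 mm long, 6 wide, 43 to 53 mm above the worktop, on an upright pivot at burner x -50, y 64 mm, with light friction, stays where left. 0: shut, across the tongue 2 mm behind the home plaque's tail, its stop. Grows to 2.5 as it swings clockwise (from above) away from the burner. At q the bar points from the pivot along (-sin q, -cos q) in burner axes.
- stud (a point): finger stud of the keeper: upright round pin, 10 to 12 mm thick, 62 mm from the pivot near the bar's free end, standing from 53 to 80 mm above the worktop; this point is 75 mm above the worktop on its axis. Pinch it or push it to swing the keeper.
- brush: bystander: scrub brush with arched handle, 62 x 160 x 92 mm, origin under its centre
- scraper: bystander: grill scraper lying flat, 391 x 70 x 29 mm, origin under its centre, x along it
- lemon: bystander: a lemon, 78 x 55 x 56 mm, origin under its centre
- broken_piece: bystander: a broken-off piece of the old plaque, same ceramic, about 60 x 60 x 13 mm with a jagged edge, origin under its centre
Things that resemble listed ones, but are neither listed nor needed, are in the scene too. Leave any brown look-alike of the plaque alone.

How it is judged (in metres and radians):
At the end, for the whole second after the job is handed in: The new plaque lies flat on the ledge under the lips, home against the fitted plaque (its origin within 3 mm of the seat along the channel and in height, 4 mm across it, aligned within 0.06 rad) and at rest, and the keeper is shut (below 0.08 rad) (x of plaque in the frame of seat between -0.003 and 0.003 m and y of plaque in the frame of seat between -0.004 and 0.004 m and z of plaque in the frame of seat between -0.003 and 0.003 m and angle between the x axis of plaque and the x axis of seat, either way round below 0.06 rad and value of joint keeper below 0.08 rad and linear speed of plaque below 0.02 m/s); the robot touches nothing.
It fails at once if the plaque gripped too hard (finger forces on it add up to over 90 N) (contact force between the fingers and plaque above 90 N).
It fails at once if the plaque pressed or knocked against the burner or keeper with over 40 N (contact force between plaque and burner above 40 N).
It fails at once if the plaque pressed between things with over 140 N in all, the grip included (contact force between plaque and anything else above 140 N).
It fails at once if the plaque dropped (over 0.55 m/s with no finger on it, as after a fall of 15 mm) (linear speed of plaque above 0.55 m/s and contact force between the fingers and plaque below 0.1 N).
It fails at once if the brush, scraper, lemon or broken piece moved by more than 30 mm (distance of any of brush, scraper, lemon, broken_piece from where it was at the start of the episode above 0.03 m).
It also fails if it takes over 64 s, if anything falls off the work surface, if the arm or the gripper's body presses on something with over 40 N, if the wrist force passes 120 N, or if a joint passes its speed limit or range.

## Working session

There is one attempt and no reset: what is moved stays moved. The work goes in short steps, Python scripts to look and compute and a tool call to move; the robot and the scene stay as the last step left them, time stands still between calls to the robot, and variables do not carry over. Pictures are saved under pics/ and viewed, at most 10 in all, crops included, and the job is handed in when it is done.

Besides the shell and the picture viewer there is one more tool, called after "Call:" as name(argument=value, ...), one argument or row to a line, values as JSON. apply_moves: Moves the arm, as the interface text tells. Its arguments: {"type":"object","properties":{"targets":{"type":"array"},"force":{"type":"number"}},"required":["targets"]}

```bash
mkdir -p pics
python3 - <<'E'
from bench import sensors, optics, r
import cv2,numpy as np
for n in ("top","side","wrist"):
    c=optics.get_calibration(n); im=optics.snapshot(n)
    cv2.imwrite(f"pics/{n}0.png",im[:,:,::-1])
    print(n,np.round(c["camera_matrix"],1).tolist(),np.round(c["dist_coeffs"],3),np.round(c["pose"],3).tolist())
s=sensors.sense();print(s)
E
```

```text
top [[607.1, 0.0, 317.8], [0.0, 607.1, 237.5], [0.0, 0.0, 1.0]] [0.051 0.    0.    0.    0.   ] [[-0.024, -0.977, 0.211, 182.275], [-1.0, 0.024, 0.001, 136.664], [-0.006, -0.211, -0.977, 1556.424], [0.0, 0.0, 0.0, 1.0]]
side [[523.5, 0.0, 318.2], [0.0, 523.5, 230.7], [0.0, 0.0, 1.0]] [-0.119  0.     0.     0.     0.   ] [[0.887, -0.19, 0.421, -49.504], [-0.462, -0.343, 0.818, -997.567], [-0.011, -0.92, -0.392, 595.71], [0.0, 0.0, 0.0, 1.0]]
wrist [[383.2, 0.0, 311.4], [0.0, 383.2, 242.9], [0.0, 0.0, 1.0]] [-0.066  0.     0.     0.     0.   ] [[0.442, 0.858, 0.261, 197.751], [0.897, -0.422, -0.13, 571.372], [-0.002, 0.292, -0.956, 372.406], [0.0, 0.0, 0.0, 1.0]]
{'time': 0.15, 'joint_pos': array([ 5.88752676e+01,  7.50856290e+00,  8.53156627e+01,  1.83594978e-03,
        8.72611948e+01, -4.89305693e+00]), 'qd': array([-0.15042449, -0.17780498, -0.22306722, -0.08302937,  0.08958465,
       -0.00906551]), 'joint_efforts': array([ 7.81993640e-04, -5.70051348e+01, -5.01167321e+01, -1.47596666e-04,
        9.54252086e-03, -3.56834221e-05]), 'tool_pos': array([264.94837413, 537.85566367, 230.44315182]), 'tcp_rot': array([-1.79915047e+02, -9.11306674e-03,  1.53768229e+02]), 'ft_force': array([-0.22663369,  0.09135566,  1.45666557]), 'wrist_torque': array([ 0.01845022, -0.00216308, -0.02791202]), 'grip_force': 0.0, 'finger_gap': 85.64993389038466}
```

View pics/top0.png

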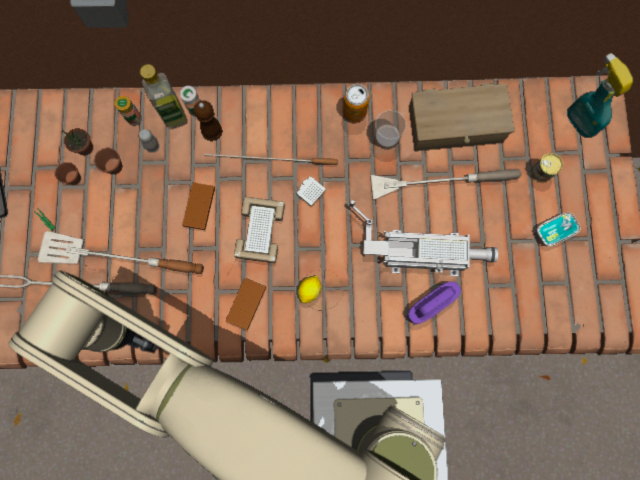

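View pics/side0.png

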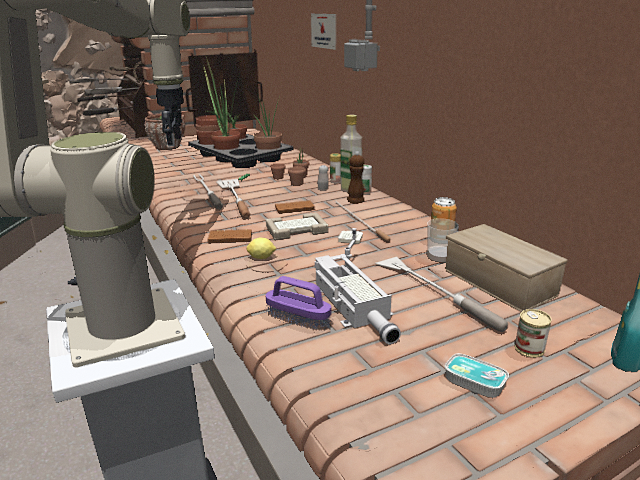

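The top view shows four candidates for the plaque. The off-white perforated tile in the tray at (260,229) fits the description. The tile at (311,191) is the small jagged broken piece, and (198,206) and (246,304) are brown look-alikes. The burner is at (430,252), with its tongue at (375,248) and the keeper swung open with its stud near (352,206). I'll confirm in an enlarged crop.

Run:
```python
import cv2,numpy as np
im=cv2.imread("pics/top0.png")
a=cv2.resize(im[185:275,225:295],None,fx=6,fy=6,interpolation=cv2.INTER_CUBIC)[:540]
b=cv2.resize(im[195:285,340:503],None,fx=4.9,fy=4.9,interpolation=cv2.INTER_CUBIC)
cv2.imwrite("pics/c1.png",a); cv2.imwrite("pics/c2.png",b)
```

```text
(no output)
```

View pics/c1.png

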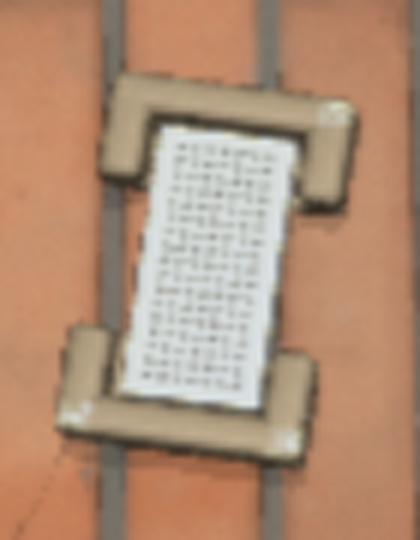

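View pics/c2.png

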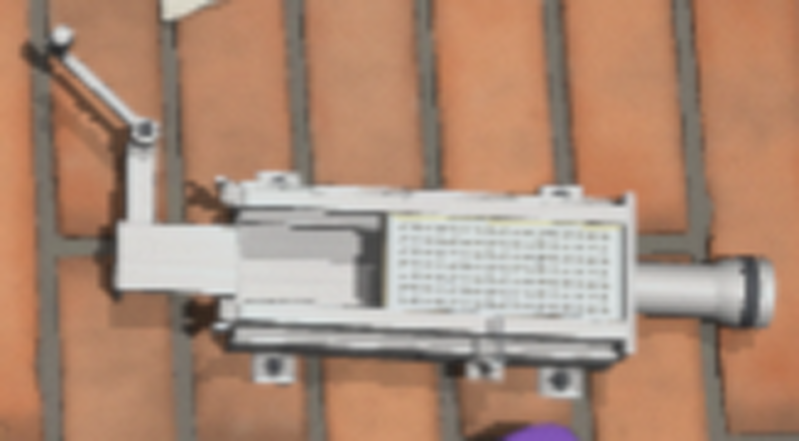

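The crop confirms the off-white perforated tile lying in the tray, with c1 corners (160,126), (300,142), (262,408), (120,392). In c2 the tongue corners are (118,222), (240,224), (238,292), (115,288). The fitted plaque's end is at column 386, the pivot at (145,128) and the stud top at (63,38).

```bash
cat > h.py <<'E'
import numpy as np,cv2
from bench import sensors, optics, r
def ray(c,px):
    u=cv2.undistortPoints(np.array(px,float).reshape(-1,1,2),np.array(c["camera_matrix"]),np.array(c["dist_coeffs"])).reshape(-1,2)
    P=np.array(c["pose"]);d=np.c_[u,np.ones(len(u))]@P[:3,:3].T
    return P[:3,3],d
def at(c,px,z):
    o,d=ray(c,px); return o+d*((z-o[2])/d[:,2])[:,None]
def tri(cs,ps):
    A=np.zeros((3,3));b=np.zeros(3)
    for c,p in zip(cs,ps):
        o,d=ray(c,[p]);d=d[0]/np.linalg.norm(d[0]);M=np.eye(3)-np.outer(d,d);A+=M;b+=M@o
    return np.linalg.solve(A,b)
E
python3 - <<'E'
from h import *
np.set_printoptions(precision=1,suppress=True)
c=optics.get_calibration("top")
p=at(c,np.array([(160,126),(300,142),(262,408),(120,392)])/6+[225,185],21)
print(p,p.mean(0)); v=(p[0]+p[1]-p[2]-p[3]);print(np.degrees(np.arctan2(v[1],v[0])),np.linalg.norm(v)/2)
k=lambda l:np.array(l)/4.9+[340,195]
print("tongue",at(c,k([(118,222),(240,224),(238,292),(115,288)]),40))
print("fit",at(c,k([(387,215),(385,308)]),53))
print("boxback",at(c,k([(633,195),(630,322)]),59))
print("piv",at(c,k([(145,128)]),56),"stud",at(c,k([(63,38)]),80))
C=optics.get_calibration("wrist");s=sensors.sense()
P=np.array(C["pose"]);from scipy.spatial.transform import Rotation as R
T=R.from_euler("xyz",s["tcp_rot"],degrees=True).as_matrix()
print("cam in tool",T.T@(P[:3,3]-s["tool_pos"]),T.T@P[:3,:3])
print(T)
E
```

```text
[[602.5 308.4  21. ]
 [593.8 247.5  21. ]
 [476.2 264.8  21. ]
 [484.7 325.7  21. ]] [539.3 286.6  21. ]
-8.364943762206122 118.89575068834885
tongue [[499.5  19.6  40. ]
 [496.9 -43.7  40. ]
 [461.  -40.9  40. ]
 [464.6  22.5  40. ]]
fit [[ 497.  -118.    53. ]
 [ 448.4 -114.1   53. ]]
boxback [[ 503.2 -243.2   59. ]
 [ 437.2 -236.6   59. ]]
piv [[545.6   4.9  56. ]] stud [[588.4  47.1  80. ]]
cam in tool [  75.1    0.2 -142.1] [[ 0.  -1.  -0.3]
 [ 1.   0.   0. ]
 [-0.  -0.3  1. ]]
[[-0.9  0.4 -0. ]
 [ 0.4  0.9 -0. ]
 [ 0.  -0.  -1. ]]
```

Call:
apply_moves(
  targets=[
    [-18,-5,5,0,0,0,0],
    [-36,-10.4,10,0,0,0,0],
    [-36,-10.4,10,0,0,0,0],
    [-36,-10.4,10,0,0,0,0],
    [-36,-10.4,10,0,0,0,0],
    [-36,-10.4,10,0,0,0,0],
    [-36,-10.4,10,0,0,0,0],
    [-36,-10.4,10,0,0,0,0],
    [-36,-10.4,10,0,0,0,0],
    [-36,-10.4,10,0,0,0,0],
    [-16,-5,5,0,0,-0.1,0],
    [0,0,0,0,0,-0.1,0],
    [0,0,0,0,0,-0.11,0],
    [0,0,0,0,0,0,0],
  ],
  force=40,
)

```text
time: 1.9
tool_pos: [540.6, 285.9, 130.8]
tcp_rot: [-180.0, -0.0, 171.5]
ft_force: [-0.4, 0.1, 0.6]
finger_gap: 85.5
grip_force: 0.0
```

```bash
cat > shot.py <<'E'
import sys,pickle
from h import *
n=sys.argv[1]; s=sensors.sense(); c=optics.get_calibration("wrist"); im=optics.snapshot("wrist")
cv2.imwrite(f"pics/{n}.png",im[:,:,::-1]); pickle.dump((c,s["tool_pos"],s["tcp_rot"]),open(f"{n}.pkl","wb"))
print(s["time"],s["tool_pos"],s["tcp_rot"],s["ft_force"],s["joint_pos"].round(1))
E
python3 shot.py w1
```

```text
1.9 [540.60559443 285.86838502 130.77110662] [-1.79962128e+02 -2.97140209e-02  1.71450306e+02] [-0.40277037  0.06049128  0.64258135] [ 23.1  13.1  89.7  -0.   77.3 -58.4]
```

View pics/w1.png

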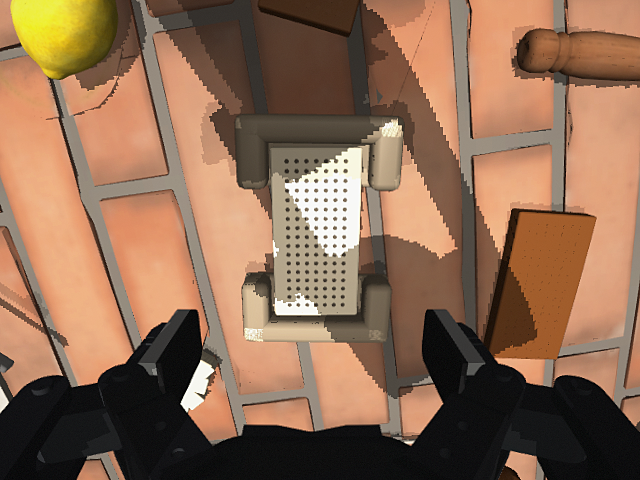

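The wrist view shows the plaque in the tray with top corners near (271,144), (362,148), (357,316), (274,314). The cut-aways are on its left and right, clear for the fingers.

Run:
```python
from h import *
import pickle
np.set_printoptions(precision=1,suppress=True)
c,t,_=pickle.load(open("w1.pkl","rb"));ct=optics.get_calibration("top")
W=[(271,144),(362,148),(357,316),(274,314)]
p=at(c,W,21);print(p,p.mean(0));v=p[0]+p[1]-p[2]-p[3];print(np.degrees(np.arctan2(v[1],v[0])),np.linalg.norm(v)/2)
Tp=(np.array([(160,126),(300,142),(262,408),(120,392)])/6+[225,185])
# camera image up = tool +x = world -x ; W0<->
order=[2,3,0,1]
q=np.array([tri([c,ct],[W[i],Tp[order[i]]]) for i in range(4)]);print(q,q.mean(0))
```

```text
[[473.3 270.2  21. ]
 [484.4 327.5  21. ]
 [602.8 310.7  21. ]
 [592.2 250.9  21. ]] [538.2 289.8  21. ]
171.34094707077028 120.08088103995995
[[475.7 267.4  12.4]
 [484.2 326.3  23.8]
 [603.  309.7  20. ]
 [597.  248.6  10.5]] [540.  288.   16.7]
```

Call:
apply_moves(
  targets=[
    [8,1.5,10,0,0,0,0],
    [8.7,1.6,20,0,0,0,0],
    [0,0,25,0,0,0,0],
    [0,0,25,0,0,0,0],
    [0,0,20,0,0,0,0],
    [0,0,14,0,0,0,0],
    [0,0,8,0,0,0,0],
    [0,0,5,0,0,0,0],
    [0,0,0,0,0,0,0],
  ],
  force=25,
)

```text
time: 3.08
tool_pos: [524.6, 292.7, 4.4]
tcp_rot: [180.0, 0.0, 171.5]
ft_force: [0.5, -0.3, 0.4]
finger_gap: 85.3
grip_force: 0.0
```

Call:
apply_moves(
  targets=[
    [0,0,0,0,0,0,0.2],
    [0,0,0,0,0,0,0.25],
    [0,0,0,0,0,0,0.3],
    [0,0,0,0,0,0,0.35],
    [0,0,0,0,0,0,0.4],
    [0,0,0,0,0,0,0.5],
    [0,0,0,0,0,0,0.5],
    [0,0,0,0,0,0,0.5],
  ],
  force=25,
)

```text
time: 4.08
tool_pos: [524.9, 292.8, 5.0]
tcp_rot: [180.0, 0.0, 171.5]
ft_force: [-1.0, -0.2, 5.6]
finger_gap: 58.9
grip_force: 27.9
```

Call:
apply_moves(
  targets=[
    [0,0,-4,0,0,0,0.5],
    [0,0,-8,0,0,0,0.5],
    [0,0,-16,0,0,0,0.5],
    [0,0,-25,0,0,0.06,0.5],
    [0,0,-25,0,0,0.12,0.5],
    [0,0,-25,0,0,0.15,0.5],
    [0,0,-25,0,0,0.16,0.5],
    [0,0,-25,0,0,0.16,0.5],
    [0,0,-25,0,0,0.16,0.5],
    [0,0,-25,0,0,0.16,0.5],
    [0,0,-20,0,0,0.16,0.5],
    [0,0,-14,0,0,0.16,0.5],
    [0,0,-8,0,0,0.12,0.5],
    [0,0,0,0,0,0.082,0.5],
    [0,0,0,0,0,0,0.5],
  ],
)

```text
time: 5.95
tool_pos: [524.5, 292.6, 250.5]
tcp_rot: [179.9, -0.0, 86.1]
ft_force: [-0.7, 0.2, -0.7]
finger_gap: 59.3
grip_force: 27.3
```

Call:
apply_moves(
  targets=[
    [-10,-0.6,0,0,0,0,0.5],
    [-20,-1.2,0,0,0,0,0.5],
    [-32,-2,0,0,0,0,0.5],
    [-40,-2.5,0,0,0,0,0.5],
    [-40,-2.5,0,0,0,0,0.5],
    [-40,-2.5,0,0,0,0,0.5],
    [-40,-2.5,0,0,0,0,0.5],
    [-40,-2.5,0,0,0,0,0.5],
    [-40,-2.5,0,0,0,0,0.5],
    [-35,-2.2,0,0,0,0,0.5],
    [-28,-1.8,0,0,0,0,0.5],
    [-18,-1.1,0,0,0,0,0.5],
    [-8,-0.5,0,0,0,0,0.5],
    [0,0,0,0,0,0,0.5],
    [0,0,0,0,0,0,0.5],
  ],
)

```text
time: 7.82
tool_pos: [473.2, -95.1, 249.2]
tcp_rot: [-180.0, -0.0, 86.1]
ft_force: [-0.5, 0.2, -1.2]
finger_gap: 59.4
grip_force: 27.3
```

```bash
python3 shot.py w2; python3 -c "
import cv2
im=cv2.imread('pics/w2.png');cv2.imwrite('pics/w2c.png',cv2.resize(im[:300,130:530],None,fx=2,fy=2,interpolation=cv2.INTER_CUBIC))"
```

```text
7.825 [473.23616461 -95.07347578 249.24377388] [-1.79993752e+02 -2.01512832e-02  8.60956366e+01] [-0.52990749  0.22513029 -1.18474448] [-17.5 -11.4 101.8   0.   89.6 -13.6]
```

View pics/w2c.png

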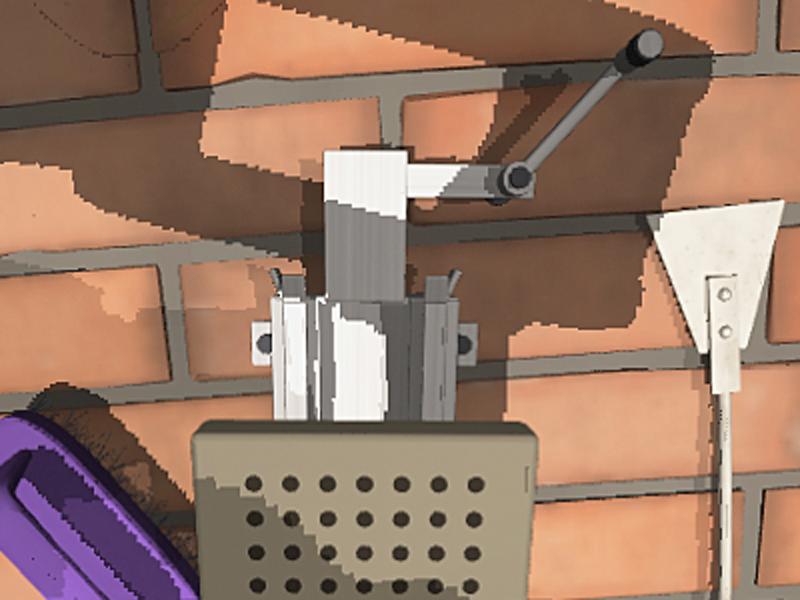

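The wrist view (c = crop/2 + (130,0)) shows the tongue with front corners (324,151), (407,151) and mouth-end corners (325,298), (406,299). The stud top is at (650,42), the pivot at (517,178), and the held plaque's tail edge is at row 434 from column 197 to 537.

Run:
```python
from h import *
import pickle
np.set_printoptions(precision=1,suppress=True)
c,t,_=pickle.load(open("w2.pkl","rb"));ct=optics.get_calibration("top")
k=lambda l:np.array(l)/2+[130,0]; kt=lambda l:np.array(l)/4.9+[340,195]
W=k([(324,151),(407,151),(406,299),(325,298),(650,42),(517,178)])
T=kt([(115,288),(118,222),(240,224),(238,292),(63,38),(145,128)])
print("tri");[print(tri([c,ct],[a,b])) for a,b in zip(W,T)]
p=at(c,W[:4],40);print(p);f=(p[0]+p[1])/2;b=(p[2]+p[3])/2;print(f,b,np.degrees(np.arctan2(*(b-f)[1::-1])),np.linalg.norm(b-f))
e=p[1]-p[0];print("front edge dir",np.degrees(np.arctan2(e[1],e[0])))
sl=p[3]-p[0];sr=p[2]-p[1];print([np.degrees(np.arctan2(q[1],q[0])) for q in(sl,sr)])
print("stud",at(c,W[4:5],80),"piv",at(c,W[5:],56))
q=at(c,k([(197,434),(537,434)]),t[2]+16)
a=np.radians(86.1);X=np.array([np.cos(a),np.sin(a)]);Y=np.array([np.sin(a),-np.cos(a)])
d=(q-t)[:,:2];print("tail in tool",d@X,d@Y)
print("chan edges z59",at(c,k([(272,296),(458,296)]),59))
```

```text
tri
[464.2  22.8  42.6]
[499.1  20.1  43.8]
[495.  -41.6  50.7]
[459.8 -39.1  47.7]
[586.   47.6  89.4]
[542.8   5.4  64. ]
[[464.2  23.2  40. ]
 [499.6  20.8  40. ]
 [495.8 -41.4  40. ]
 [459.7 -38.5  40. ]]
[481.9  22.   40. ] [477.8 -39.9  40. ] -93.82680310027682 62.09639108213221
front edge dir -3.871497580067992
[np.float64(-94.17586332945295), np.float64(-93.48020968878502)]
stud [[589.6  49.7  80. ]] piv [[543.4   5.7  56. ]]
tail in tool [45.6 45.6] [-28.4  29.1]
chan edges z59 [[438.3 -35.1  59. ]
 [516.9 -40.4  59. ]]
```

Call:
apply_moves(
  targets=[
    [10,0.1,5,0,0,0,0.5],
    [22,0.1,8,0,0,0,0.5],
    [35,0.1,8,0,0,0,0.5],
    [35,0.1,8,0,0,0,0.5],
    [26,0.1,8,0,0,0,0.5],
    [14,0,12,0,0,0,0.5],
    [7,0,18,0,0,0,0.5],
    [0,0,25,0,0,0,0.5],
    [0,0,25,0,0,0,0.5],
    [0,0,25,0,0,0,0.5],
    [0,0,22,0,0,0,0.5],
    [0,0,17,0,0,0,0.5],
    [0,0,11,0,0,0,0.5],
    [0,0,7,0,0,0,0.5],
    [0,0,3,0,0,0,0.5],
    [0,0,0,0,0,0,0.5],
    [0,0,0,0,0,0,0.5],
  ],
)

```text
time: 10.0
tool_pos: [484.5, 52.8, 47.9]
tcp_rot: [179.9, -0.0, 86.1]
ft_force: [0.5, -0.6, -0.8]
finger_gap: 59.2
grip_force: 27.3
```

```bash
python3 shot.py w3;  python3 - <<'E'
from h import *
im=optics.snapshot("side")[:,:,::-1];cv2.imwrite("pics/s3.png",cv2.resize(im[215:345,270:420],None,fx=4,fy=4,interpolation=cv2.INTER_CUBIC))
E
```

```text
10.0 [484.49534366  52.84850697  47.94857587] [ 1.79931282e+02 -4.12673148e-03  8.60526211e+01] [ 0.509855   -0.6297509  -0.80454377] [  0.2  -0.  113.2  -0.   66.8   4.1]
```

View pics/s3.png

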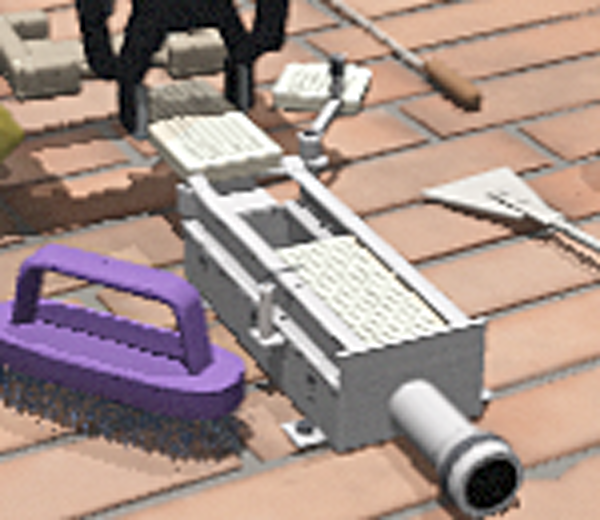

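The side view shows the plaque held level just in front of the lips, in line with the channel at (215,145), with the keeper clear. Lowering gently now to feel for the tongue.

Call:
apply_moves(
  targets=[
    [0,0,3,0,0,0,0.5],
    [0,0,3,0,0,0,0.5],
    [0,0,2,0,0,0,0.5],
    [0,0,1,0,0,0,0.5],
    [0,0,0,0,0,0,0.5],
  ],
)

```text
time: 10.72
tool_pos: [483.8, 52.8, 38.2]
tcp_rot: [-180.0, 0.0, 86.0]
ft_force: [0.1, -0.4, -2.0]
finger_gap: 59.3
grip_force: 27.3
```

Call:
apply_moves(
  targets=[
    [0,0,0.6,0,0,0,0.5],
    [0,0,0.6,0,0,0,0.5],
    [0,0,0,0,0,0,0.5],
  ],
)

```text
time: 11.1
tool_pos: [484.0, 52.8, 37.1]
tcp_rot: [180.0, -0.0, 86.0]
ft_force: [-0.5, -0.4, -1.4]
finger_gap: 59.4
grip_force: 27.3
```

Call:
apply_moves(
  targets=[
    [0,0,0.5,0,0,0,0.5],
    [0,0,0.3,0,0,0,0.5],
    [0,0,0,0,0,0,0.5],
  ],
)

```text
time: 11.48
tool_pos: [484.0, 52.9, 36.6]
tcp_rot: [180.0, -0.0, 86.0]
ft_force: [-2.3, 0.9, 4.7]
finger_gap: 59.0
grip_force: 28.0
```

Call:
apply_moves(
  targets=[
    [0,0,0.5,0,0,0,0.5],
    [0,0,0.3,0,0,0,0.5],
    [0,0,0,0,0,0,0.5],
  ],
)

```text
time: 11.85
tool_pos: [484.1, 53.1, 36.0]
tcp_rot: [180.0, -0.0, 86.0]
ft_force: [-4.0, 1.3, 7.1]
finger_gap: 59.3
grip_force: 28.3
```

Call:
apply_moves(
  targets=[
    [0,0,-0.8,0,0,-0.003,0.5],
    [0,0,-0.4,0,0,0,0.5],
    [-3,0,0,0,0,0,0.5],
    [-4,0,0,0,0,0,0.5],
    [-4,0,0,0,0,0,0.5],
    [-4,0,0,0,0,0,0.5],
    [-4,0,0,0,0,0,0.5],
    [-4,0,0,0,0,0,0.5],
    [-3,0,0,0,0,0,0.5],
    [0,0,0,0,0,0,0.5],
  ],
)

```text
time: 13.1
tool_pos: [482.3, 26.5, 36.8]
tcp_rot: [180.0, 0.0, 86.2]
ft_force: [-0.3, -1.0, 1.8]
finger_gap: 59.2
grip_force: 27.6
```

Call:
apply_moves(
  targets=[
    [-3,0,0,0,0,0,0.5],
    [-4,0,0,0,0,0,0.5],
    [-4,0,0,0,0,0,0.5],
    [-4,0,0,0,0,0,0.5],
    [-4,0,0,0,0,0,0.5],
    [0,0,0,0,0,0,0.5],
  ],
)

```text
time: 13.85
tool_pos: [481.2, 7.4, 37.0]
tcp_rot: [180.0, 0.0, 86.2]
ft_force: [-0.3, -0.2, 6.3]
finger_gap: 59.3
grip_force: 28.1
```

Call:
apply_moves(
  targets=[
    [0,0,-0.4,0,0,0,0.5],
    [-4,0,0,0,0,0,0.5],
    [-4,0,0,0,0,0,0.5],
    [-4,0,0,0,0,0,0.5],
    [-3,0,0,0,0,0,0.5],
    [0,0,0,0,0,0,0.5],
  ],
)

```text
time: 14.6
tool_pos: [479.9, -7.6, 37.1]
tcp_rot: [-180.0, 0.0, 86.2]
ft_force: [-0.2, -1.8, 3.6]
finger_gap: 59.6
grip_force: 27.9
```

Call:
apply_moves(
  targets=[
    [0,0,0,0,0,0,0.3],
    [0,0,0,0,0,0,0.25],
    [0,0,0,0,0,0,0.18],
    [0,0,0,0,0,0,0.18],
    [0,0,0,0,0,0,0.18],
  ],
)

```text
time: 15.22
tool_pos: [479.9, -7.0, 37.0]
tcp_rot: [-180.0, -0.0, 86.2]
ft_force: [-0.3, 0.7, 0.5]
finger_gap: 69.9
grip_force: 0.0
```

Call:
apply_moves(
  targets=[
    [5,0,0,0,0,0,0.18],
    [7,0,0,0,0,0,0.18],
    [7,0,0,0,0,0,0.18],
    [7,0,0,0,0,0,0.18],
    [3.5,0,0,0,0,0,0.18],
    [0,0,0,0,0,0,0.18],
    [0,0,0,0,0,0,0.18],
  ],
)

```text
time: 16.1
tool_pos: [481.9, 22.3, 37.1]
tcp_rot: [-180.0, 0.0, 86.2]
ft_force: [-0.2, -0.9, -0.3]
finger_gap: 69.9
grip_force: 0.0
```

```bash
python3 shot.py w4
```

```text
16.1 [481.90222546  22.2977563   37.0860385 ] [-1.79998060e+02  5.46645160e-03  8.62213719e+01] [-0.19854023 -0.87439828 -0.29744069] [ -3.4   0.2 114.2  -0.   65.5   0.3]
```

View pics/w4.png

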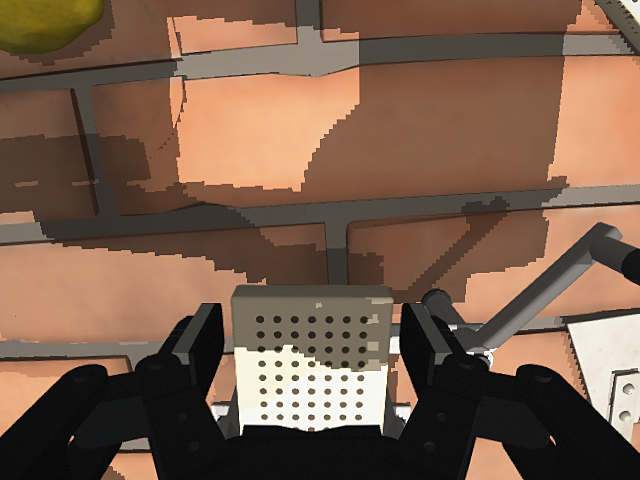

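The wrist view shows the plaque's front under the flares and its tail at row 297, columns 232 to 392, centred between the fingers. Re-gripping there.

Call:
apply_moves(
  targets=[
    [0,0,0,0,0,0,0.25],
    [0,0,0,0,0,0,0.3],
    [0,0,0,0,0,0,0.35],
    [0,0,0,0,0,0,0.5],
    [0,0,0,0,0,0,0.5],
    [0,0,0,0,0,0,0.5],
  ],
  force=22,
)

```text
time: 16.9
tool_pos: [482.0, 22.3, 37.3]
tcp_rot: [180.0, 0.0, 86.2]
ft_force: [-1.4, -1.5, 5.3]
finger_gap: 59.3
grip_force: 24.4
```

Call:
apply_moves(
  targets=[
    [-2,0,-0.3,0,0,0,0.5],
    [-4,0,0,0,0,0,0.5],
    [-4,0,0,0,0,0,0.5],
    [-4,0,0,0,0,0,0.5],
    [-4,0,0,0,0,0,0.5],
    [-4,0,0,0,0,0,0.5],
    [-3,0,0,0,0,0,0.5],
    [0,0,0,0,0,0,0.5],
  ],
)

```text
time: 17.9
tool_pos: [480.2, -3.0, 37.3]
tcp_rot: [-180.0, 0.0, 86.2]
ft_force: [-0.2, -1.0, 0.6]
finger_gap: 59.4
grip_force: 24.0
```

Call:
apply_moves(
  targets=[
    [-2,0,0,0,0,0,0.5],
    [-2,0,0,0,0,0,0.5],
    [-1,0,0,0,0,0,0.5],
    [-0.5,0,0,0,0,0,0.5],
    [0,0,0,0,0,0,0.5],
  ],
)

```text
time: 18.52
tool_pos: [479.8, -8.1, 37.3]
tcp_rot: [-180.0, 0.0, 86.2]
ft_force: [-0.2, 0.9, -0.8]
finger_gap: 59.3
grip_force: 23.9
```

Call:
apply_moves(
  targets=[
    [-0.7,0,0,0,0,0,0.5],
    [-0.7,0,0,0,0,0,0.5],
    [-0.3,0,0,0,0,0,0.5],
    [0,0,0,0,0,0,0.5],
  ],
)

```text
time: 19.02
tool_pos: [479.7, -9.8, 37.3]
tcp_rot: [-180.0, 0.0, 86.2]
ft_force: [-0.9, 0.2, -1.3]
finger_gap: 59.2
grip_force: 23.8
```

Call:
apply_moves(
  targets=[
    [-0.5,0,0,0,0,0,0.5],
    [-0.5,0,0,0,0,0,0.5],
    [0,0,0,0,0,0,0.5],
  ],
)

```text
time: 19.4
tool_pos: [479.8, -10.3, 37.4]
tcp_rot: [180.0, -0.0, 86.2]
ft_force: [0.7, 4.7, -0.8]
finger_gap: 59.4
grip_force: 23.8
```

Call:
apply_moves(
  targets=[
    [-0.4,0,0,0,0,0,0.5],
    [0,0,0,0,0,0,0.5],
  ],
)

```text
time: 19.65
tool_pos: [479.8, -10.3, 37.4]
tcp_rot: [180.0, -0.1, 86.2]
ft_force: [1.3, 7.2, -0.7]
finger_gap: 59.5
grip_force: 23.9
```

Call:
apply_moves(
  targets=[
    [-0.4,0,0,0,0,0,0.5],
    [0,0,0,0,0,0,0.5],
  ],
)

```text
time: 19.9
tool_pos: [479.8, -10.3, 37.4]
tcp_rot: [180.0, -0.1, 86.2]
ft_force: [1.2, 9.4, -0.9]
finger_gap: 59.4
grip_force: 23.9
```

Call:
apply_moves(
  targets=[
    [0,0,0.4,0,0,0,0.5],
    [0,0,0,0,0,0,0.35],
    [0,0,0,0,0,0,0.25],
    [0,0,0,0,0,0,0.18],
    [0,0,0,0,0,0,0.18],
    [0,0,0,0,0,0,0.18],
    [0,0,-5,0,0,0,0.18],
    [0,0,-10,0,0,0,0.18],
    [0,0,-20,0,0,0,0.18],
    [0,0,-25,0,0,0,0.18],
    [0,0,-25,0,0,0,0.3],
    [0,0,-25,0,0,0,0.4],
    [0,0,-25,0,0,0,0.6],
    [0,0,-15,0,0,0,0.65],
    [0,0,0,0,0,0,0.65],
    [0,0,0,0,0,0,0.65],
  ],
)

```text
time: 21.9
tool_pos: [479.1, -11.5, 186.0]
tcp_rot: [-179.9, -0.0, 86.2]
ft_force: [-0.1, 0.3, -0.9]
finger_gap: 29.7
grip_force: 0.0
```

```bash
python3 shot.py w5; python3 -c "
import cv2
im=cv2.imread('pics/w5.png');cv2.imwrite('pics/w5c.png',cv2.resize(im[:400,110:640],None,fx=1.5,fy=1.5,interpolation=cv2.INTER_CUBIC))"
```

```text
21.9 [479.13736523 -11.48810405 186.01915723] [-1.79921392e+02 -5.16750833e-03  8.62141718e+01] [-0.09477519  0.28995576 -0.88723473] [ -7.5 -10.  107.2   0.   82.8  -3.7]
```

View pics/w5c.png

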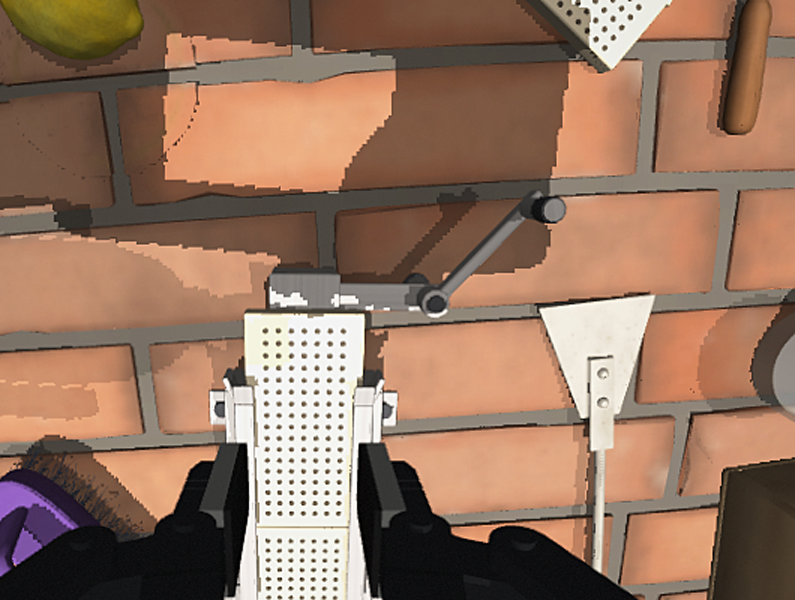

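The wrist view shows the plaque home, meeting the fitted one at a thin seam at row 526. The stud top is at (552,209) and the pivot at (434,302).

Run:
```python
from h import *
import pickle
np.set_printoptions(precision=1,suppress=True)
c,t,_=pickle.load(open("w5.pkl","rb"));c2,_,_=pickle.load(open("w2.pkl","rb"))
a=np.array([552,209])/1.5+[110,0];b=np.array([434,302])/1.5+[110,0]
s=at(c,[a],80)[0];p=at(c,[b],56)[0];print(s,p,tri([c,c2],[a,(455,21)]),tri([c,c2],[b,(388.5,89)]))
m=np.array([477.8,-40.5]);u=np.array([-.0671,-.9977]);y=np.array([.9977,-.0671]);pv=m-50*u+64*y
print("pivot text",pv);d=s[:2]-pv;print(np.linalg.norm(d),np.degrees(np.arctan2(d[1],d[0])))
tl=at(c,np.array([(246,313),(366,313)])/1.5+[110,0],53);print("tail",(tl[:,:2]-m)@u,(tl[:,:2]-m)@y)
g=s[:2]-t[:2];A=np.radians(44);print("after yaw 44: shift",g@[np.cos(A),np.sin(A)],g@[np.sin(A),-np.cos(A)])
```

```text
[588.7  49.5  80. ] [543.4   7.5  56. ] [589.2  49.6  79.9] [544.7   6.2  49.5]
pivot text [545.    5.1]
62.27762054462125 45.464474099751335
tail [-46.1 -46.2] [-28.6  29.9]
after yaw 44: shift 121.15703934584765 32.24009110421535
```

Call:
apply_moves(
  targets=[
    [0,0,0,0,0,0.1,0.65],
    [0,0,0,0,0,0.17,0.65],
    [0,0,0,0,0,0.17,0.65],
    [0,0,0,0,0,0.17,0.65],
    [0,0,0,0,0,0.102,0.65],
    [10,3,0,0,0,0,0.65],
    [25,7.3,0,0,0,0,0.65],
    [30,8.8,0,0,0,0,0.65],
    [30,8.8,0,0,0,0,0.65],
    [18,5.2,8,0,0,0,0.65],
    [7.4,2.1,16,0,0,0,0.65],
    [0,0,20,0,0,0,0.65],
    [0,0,20,0,0,0,0.65],
    [0,0,0,0,0,0,0.65],
    [0,0,0,0,0,0,0.65],
  ],
)

```text
time: 23.82
tool_pos: [589.2, 49.3, 123.3]
tcp_rot: [180.0, -0.0, 45.4]
ft_force: [0.6, 0.7, 1.4]
finger_gap: 29.9
grip_force: 0.0
```

Call:
apply_moves(
  targets=[
    [0,0,12,0,0,0,0.65],
    [0,0,16,0,0,0,0.65],
    [0,0,14,0,0,0,0.65],
    [0,0,10,0,0,0,0.65],
    [0,0,6,0,0,0,0.65],
    [0,0,3,0,0,0,0.65],
    [0,0,0,0,0,0,0.65],
  ],
)

```text
time: 24.7
tool_pos: [589.4, 49.5, 62.1]
tcp_rot: [180.0, -0.0, 45.4]
ft_force: [0.3, 0.1, 1.3]
finger_gap: 29.8
grip_force: 0.0
```

Call:
apply_moves(
  targets=[
    [0,0,0,0,0,0,0.72],
    [0,0,0,0,0,0,0.78],
    [0,0,0,0,0,0,0.8],
    [0,0,0,0,0,0,0.8],
  ],
  force=20,
)

```text
time: 25.2
tool_pos: [589.3, 49.5, 62.1]
tcp_rot: [180.0, -0.0, 45.4]
ft_force: [-0.2, -0.0, 0.7]
finger_gap: 17.2
grip_force: 0.0
```

Call:
apply_moves(
  targets=[
    [-0.1,-3.7,0,0,0,-0.06,0.8],
    [-0.45,-7.4,0,0,0,-0.12,0.8],
    [-0.45,-7.4,0,0,0,-0.12,0.8],
    [-0.45,-7.4,0,0,0,-0.12,0.8],
    [-0.45,-7.4,0,0,0,-0.12,0.8],
    [-0.45,-7.4,0,0,0,-0.12,0.8],
    [-0.45,-7.4,0,0,0,-0.12,0.8],
    [-0.1,-3.7,0,0,0,-0.06,0.8],
    [0,0,0,0,0,0,0.8],
  ],
)

```text
time: 26.32
tool_pos: [541.9, 67.2, 62.1]
tcp_rot: [180.0, 0.0, 93.5]
ft_force: [-0.3, 0.5, -0.5]
finger_gap: 17.1
grip_force: 0.0
```

Call:
apply_moves(
  targets=[
    [-0.1,-3.7,0,0,0,-0.06,0.8],
    [-0.45,-7.4,0,0,0,-0.12,0.8],
    [-0.45,-7.4,0,0,0,-0.12,0.8],
    [-0.45,-7.4,0,0,0,-0.12,0.8],
    [-0.45,-7.4,0,0,0,-0.12,0.8],
    [-0.45,-7.4,0,0,0,-0.12,0.8],
    [-0.45,-7.4,0,0,0,-0.12,0.8],
    [-0.45,-7.4,0,0,0,-0.12,0.8],
    [-0.45,-7.4,0,0,0,-0.12,0.8],
    [-0.45,-7.4,0,0,0,-0.12,0.8],
    [-0.45,-7.4,0,0,0,-0.12,0.8],
    [-0.1,-3.7,0,0,0,-0.06,0.8],
    [0,0,0,0,0,0,0.8],
  ],
)

```text
time: 27.95
tool_pos: [485.3, 16.8, 62.1]
tcp_rot: [-180.0, 0.0, 169.1]
ft_force: [-0.4, 0.8, -0.1]
finger_gap: 17.2
grip_force: 0.0
```

Call:
apply_moves(
  targets=[
    [-0.1,-3.7,0,0,0,-0.06,0.8],
    [-0.1,-3,0,0,0,-0.05,0.8],
    [0,-1,0,0,0,0,0.8],
    [0,0,0,0,0,0,0.8],
  ],
)

```text
time: 28.45
tool_pos: [484.3, 9.5, 62.0]
tcp_rot: [-180.0, 0.0, 175.4]
ft_force: [0.7, 0.1, 0.2]
finger_gap: 17.1
grip_force: 0.0
```

Call:
apply_moves(
  targets=[
    [0,-1,0,0,0,0,0.8],
    [0,-1,0,0,0,0,0.8],
    [0,0,0,0,0,0,0.8],
  ],
)

```text
time: 28.82
tool_pos: [484.0, 7.4, 62.0]
tcp_rot: [180.0, -0.0, 175.5]
ft_force: [-1.2, 0.1, 0.3]
finger_gap: 16.9
grip_force: 0.3
```

Call:
apply_moves(
  targets=[
    [0,-1,0,0,0,0,0.8],
    [0,0,0,0,0,0,0.8],
  ],
)

```text
time: 29.08
tool_pos: [484.0, 7.1, 62.0]
tcp_rot: [179.9, -0.0, 175.5]
ft_force: [0.6, 4.8, 0.7]
finger_gap: 17.0
grip_force: 2.5
```

Call:
apply_moves(
  targets=[
    [0,-0.6,0,0,0,0,0.8],
    [0,0,0,0,0,0,0.8],
  ],
)

```text
time: 29.32
tool_pos: [484.0, 7.0, 62.0]
tcp_rot: [179.9, -0.0, 175.5]
ft_force: [0.6, 7.4, 0.6]
finger_gap: 17.2
grip_force: 3.6
```

Call:
apply_moves(
  targets=[
    [0,1.5,0,0,0,0,0.8],
    [0,1.5,0,0,0,0,0.77],
    [0,0.5,-5,0,0,0,0.77],
    [0,0,-15,0,0,0,0.77],
    [0,0,-25,0,0,0,0.77],
    [0,0,-25,0,0,0,0.77],
    [0,0,-25,0,0,0,0.77],
    [0,0,-25,0,0,0,0.77],
    [0,0,-15,0,0,0,0.77],
    [0,0,0,0,0,0,0.77],
    [0,0,0,0,0,0,0.77],
  ],
)

```text
time: 30.7
tool_pos: [483.7, 9.3, 196.1]
tcp_rot: [-180.0, -0.1, 175.5]
ft_force: [-0.7, 0.1, 0.1]
finger_gap: 19.6
grip_force: 0.0
```

```bash
python3 shot.py w6; python3 -c "
import cv2
im=cv2.imread('pics/w6.png');cv2.imwrite('pics/w6c.png',im)"
```

```text
30.7 [483.70703661   9.31266128 196.0976323 ] [-1.79998799e+02 -7.28264264e-02  1.75480262e+02] [-0.66324527  0.11708806  0.09173531] [ -5.   -9.7 105.9  -0.   83.9 -90.5]
```

View pics/w6c.png

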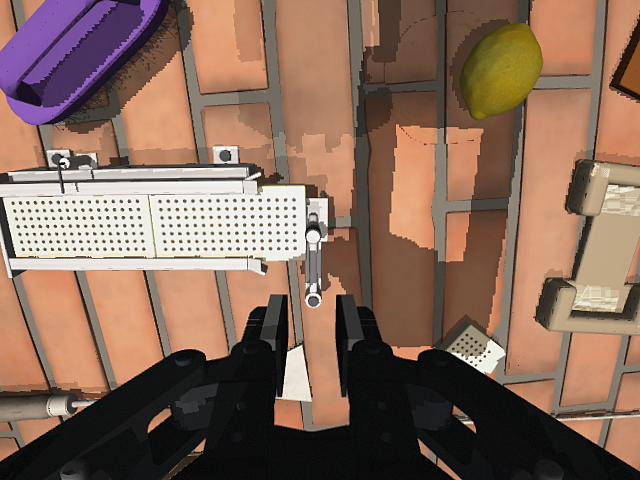

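The wrist view shows the plaque home, with the seam at column 152. The keeper lies across the tongue behind its tail, with the stud at (313,232) and the pivot at (314,299). I'll check the keeper angle and then hand in.

Run:
```python
from h import *
import pickle
c,t,_=pickle.load(open("w6.pkl","rb"))
s=at(c,[(313,232)],80)[0];p=at(c,[(314,299)],56)[0];d=(s-p)[:2]
q=np.radians(176.15)-np.arctan2(d[1],d[0]);print(s,p,np.linalg.norm(d),q)
m=np.array([477.8,-40.5]);u=np.array([-.0671,-.9977]);y=np.array([.9977,-.0671])
w=at(c,[(304,186),(305,261),(152,195),(154,257)],53)[:,:2]-m;print(w@u,w@y)
```

```text
[479.65434762  11.25059775  80.        ] [542.11394397   7.33453022  56.        ] 62.58223997651859 -0.004579525664367257
[-45.44887308 -45.24534023  70.05129188  74.94800404] [-29.85874782  29.41161062 -24.82757036  24.84302384]
```

Measured keeper angle is about 0 rad and the plaque's tail is at x = -45, so the plaque is home and the keeper is shut.

```bash
python3 -c "
from bench import r
print(r.hand_in())"
```

```text
the job is handed in; nothing more can be done
None
```

The new plaque is fully home against the fitted one under the lips and the keeper is shut behind it (last measurement: tail at x = -45 mm, keeper near 0 rad); the job is handed in, but no verdict was returned.

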